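Weigh two brass castings in a nest tray

ROBOT

A 6-joint arm with a two-finger parallel gripper is mounted at the origin on the work surface. World frame = base frame: x ahead of the robot, y to its left, z up, the work surface at z = 0. Lengths are in mm, angles in rad, forces in N, time in s.
With the tool pointing down it reaches from about 325 to 775 mm from the base axis. Payload 5.5 kg.
Tool frame: the origin (TCP) lies at the very end of the fingers, on their centre line; the grasp point (between the pads) lies 19 mm behind it; z points along the fingers, y is the line along which they close (so a half turn about z gives the same grasp; the last joint's range is limited). The gripper opens to 85 mm and grips with 20 to 120 N. Pads are 22 mm wide; open, the fingers measure 114 mm over their backs; the gripper's body (76 mm by 85 mm) begins 54 mm behind the grasp point. The pads swing forward as they close: fully open they stand 13 mm farther back than shut.
Start: joints at [-1.207, 0.091, 1.231, -0, 1.82, -0.057], TCP at [245.096, -547.672, 231.275] pointing down, gripper open.
Joint ranges: [-2.87, 2.87], [-0.86, 2.18], [0.17, 2.46], [-1.51, 4.65], [0.06, 2.69], [-2.65, 2.65]. Speed limits (rad/s): [2.57, 2.57, 3.01, 3.14, 3.14, 3.14].

INTERFACE

Orientations are given as a rotation vector (axis times angle).
In Python, from plant import * gives the robot as it stands.
- The arm moves only by the tool apply_moves, never from a script. Its argument "steps" is a list of rows, each an object of numbers: "x", "y", "z": the shift along the tool's x, y, z in units of 0.04 m (1.0 is 0.04 m); "roll": the turn about the tool's z in units of 5 degrees (1.0 is 5 degrees); "fingers": the opening, from -1 (shut) to 1 (fully open), so that 0 is half open. A call has 1 to 12 rows; each row shifts and turns the commanded pose from where the row before left it, along the tool's axes as they then stand; what a row does not reach is not made up. A row lasts 1/10 s, in which the tool goes at most 50 mm and 8.59 degrees, less where a joint would pass 70% of its speed; a pose out of reach is approached as far as the arm can. A call with a number of a shift or a turn outside -1 to 1 is refused whole. A call with a gripper value outside its range is refused whole. The fingers move at their own pace and stop on an object; "squeeze" is the grip in N (left out, the last holds). Time passes only in rows, so rows that do not move let the fingers close. It gives the time, the measured TCP pose, the force, the opening and the grip force at its end, in the units of the state.
- get_state(): the state, without advancing time (a new reading comes with each control period).
- read_camera(name): name is "scene" or "top"; returns the picture (480x640x3 uint8, red, green, blue); there is no depth.
- camera_params(name): a dict with "fovy" (degrees; the focal length in pixels is half the picture's height over the tangent of half this angle, whatever the lens; pixels are square), "cx", "cy" (the principal point, pixels), "k1" (the pictures are not rectified: a ray, as slopes to the right and down, at radius r is drawn at 1 + k1 r^2 times it, then the intrinsics apply), "T" (4x4, takes a point from camera to world coordinates). Camera axes: x right, y down, z forward; pixel columns grow to the right and rows downward; lengths in mm; the calibration is good to about 2 mm. A picture is of the moment at which its call begins. camera_params takes no time and is no camera call.
- job_done(): hands the job in; it is judged then, once.
Trained networks look in the newest picture that a camera, given by its name, has taken for a name from the list of things; names that differ only in an ending like _2 or _b are one class to them, and where a whole thing is asked for, a point or a joint stands for the part that bears it (a point fixed in the world has none). Each returns a list of dicts, best first, with "confidence" (0 to 1); they miss things now and then, are a little off and sometimes report something else, mostly with a low value. They report only what shows in the picture. A call takes as long as a camera call. They do not tell look-alikes from the thing itself.
- silhouettes(camera, target): "region" (480x640 bool, what is visible of it) and "bbox" ([left, top, width, height] in pixels, round what is visible of it).
The state is a dict: "clock": time; "q": joint angles; "qvel": joint speeds; "joint_torque": joint torques, N m; "ee_pos": TCP position; "ee_rot": TCP orientation; "contact_force": force on the tool from outside, world axes, zero at the start; "wrist_torque": the same for the moment, N m; "grip_width": opening from 0.0 (shut) to 1.0 (fully open); "finger_force": force on a finger pad.
Only numpy, scipy, OpenCV 4.12 (cv2) and the standard library are available. Lean on these libraries where they do the work, as an engineer would, in place of code of your own. Each camera call takes 0.05 s, during which the arm holds its last target. There are 200 camera calls.

TASK

Weigh the two brass castings on the bench scale: with the tray still empty press its round key fully down to zero it and let it up, then lay the bottle opener and the T-shaped key flat, each in the compartment of its own outline with its wide end at the wide end of the compartment, and only then press the long bar key fully down to record the weight and let it up. Set the pieces down rather than dropping them, and leave the bottle, the file and the white block where they are.

Things in the scene. Friction and masses are not known exactly. Their poses are not given: they have to be found in the camera images.
- scale: Grey bench scale, fixed, 250 (x) x 220 (y) x 35 mm high; origin at the centre of its underside, z up, -x its front with two keys and a display. Behind the keys (local x -55 to +120 mm) a light wooden tray, floor 39 mm above the bench, with two compartments along local y, walls 4 mm thick, 8 mm high; clearance round the pieces 3 mm per side, 4 mm per end.
- opener_nest_head (a point): tray floor point (39 mm above the bench) under the opener's head point when it lies centred. Opener compartment: centreline local x = -10 mm, wide end (52 mm wide, 53 long inside) to the scale's +y, narrow end 28 mm wide. Its side walls are missing for 57 mm in the middle (opener's local x -40 to +17 mm), room for fingers down to the tray floor. Axes as the scale's
- opener_nest_tail (a point): the same for the opener's tail point (107 mm from the head point)
- tkey_nest_head (a point): tray floor point (39 mm above the bench) under the T-key's head point when it lies centred. T-key compartment: centreline local x = +75 mm, wide end (66 mm wide, 27 long inside) to the scale's -y, narrow end 26 mm wide. Its side walls are missing for 73 mm in the middle (T-key's local x -35 to +38 mm), room for fingers down to the tray floor. Axes as the scale's
- tkey_nest_tail (a point): the same for the T-key's tail point (110 mm from the head point)
- opener: Plain brass bottle opener lying flat on the bench, loose, 140 mm long along its x, 10 mm thick, about 0.24 kg: handle 22 mm wide (local x -70 to +28 mm), ring 46 mm across (30 mm hole) at the +x end, centred at x = +47 mm. Origin at mid-length on the underside, z up, near its centre of mass. Grip the handle across its width at about local x = -8 mm
- opener_head (a point): on the opener's underside at the centre of its ring, local (47, 0, 0) mm
- opener_tail (a point): on the opener's underside near the end of the handle, local (-60, 0, 0) mm
- tkey: Plain brass T-shaped key lying flat on the bench, loose, 130 mm long along its x, 10 mm thick, about 0.27 kg: stem 20 mm wide (local x -65 to +45 mm), crossbar 60 mm wide and 20 mm long at the +x end. Origin at mid-length on the underside, z up; centre of mass at local x = +13 mm. Grip the stem across its width at about local x = +8 mm
- tkey_head (a point): on the T-key's underside at the centre of its crossbar, local (55, 0, 0) mm
- tkey_tail (a point): on the T-key's underside near the end of the stem, local (-55, 0, 0) mm
- zero_key (a joint): round white key (28 mm across) at the scale's front left (+y): travel downwards in m, 0 = up, 0.006 = fully down; spring, about 1.5 N to start and 5 N fully down; counts as pressed beyond 0.0045 for 0.1 s; springs back when let go
- zero_key_top (a point): centre of the top face of the round key; 46 mm above the bench when up; it moves with the key
- record_key (a joint): long white bar key (24 x 56 mm, long along local y) at the scale's front right (-y): same travel, spring and values as the round key
- record_key_top (a point): centre of the top face of the bar key; 46 mm above the bench when up; it moves with the key
- bottle: bystander: amber glass bottle with black cap, 44 mm across, 130 mm tall, upright beyond the scale; origin at the centre of its base
- bench_file: bystander: flat steel file with a wooden handle, 185 mm long along its x (handle at -x, local x -85 to +100 mm), 23 mm high, lying on the bench
- solder_block: bystander: white soldering block 90 x 60 x 25 mm on the bench; origin at the centre of its underside
Not all that is in view belongs to the job. Leave any orange, red or turquoise look-alike of the tkey alone.

How it is judged (in metres and radians):
On the way, in this order (a step that is already met when the one before it is completed fails the run):
1. the round key is pressed fully down while the tray is empty (value of joint zero_key above 0.0045 m and height (world z) of each of opener, tkey below 0.02 m), for 0.1 s.
2. the round key is up again, and both pieces lie flat in their own compartments, wide end at wide end, let go and at rest (horizontal distance between opener_head and opener_nest_head below 0.009 m and horizontal distance between opener_tail and opener_nest_tail below 0.009 m and z of each of opener_head, opener_tail, tkey_head, tkey_tail in the frame of opener_nest_head below 0.004 m and angle between each of opener, tkey's own z axis and vertical below 0.06 rad and horizontal distance between tkey_head and tkey_nest_head below 0.009 m and horizontal distance between tkey_tail and tkey_nest_tail below 0.009 m and contact force between the fingers and opener below 0.2 N and contact force between the fingers and tkey below 0.2 N and linear speed of each of opener, tkey below 0.02 m/s and value of joint zero_key below 0.0015 m), for 0.2 s.
3. the bar key is pressed fully down with both pieces in place (horizontal distance between opener_head and opener_nest_head below 0.009 m and horizontal distance between opener_tail and opener_nest_tail below 0.009 m and z of each of opener_head, opener_tail, tkey_head, tkey_tail in the frame of opener_nest_head below 0.004 m and angle between each of opener, tkey's own z axis and vertical below 0.06 rad and horizontal distance between tkey_head and tkey_nest_head below 0.009 m and horizontal distance between tkey_tail and tkey_nest_tail below 0.009 m and value of joint record_key above 0.0045 m), for 0.1 s.
At the end, for the whole second after the job is handed in: Both pieces rest flat on the tray floor in their own compartments (head and tail points within 9 mm of the compartment's points, less than 4 mm above the floor, tilt under 0.06 rad), released and still, and both keys are up (under 1.5 mm) (all of step 2 and value of joint record_key below 0.0015 m); the robot touches nothing.
It fails at once if the bar key is pressed (over 3 mm) before both pieces lie in their compartments (value of joint record_key above 0.003 m and not (horizontal distance between opener_head and opener_nest_head below 0.009 m and horizontal distance between opener_tail and opener_nest_tail below 0.009 m and z of each of opener_head, opener_tail, tkey_head, tkey_tail in the frame of opener_nest_head below 0.004 m and angle between each of opener, tkey's own z axis and vertical below 0.06 rad and horizontal distance between tkey_head and tkey_nest_head below 0.009 m and horizontal distance between tkey_tail and tkey_nest_tail below 0.009 m)).
It fails at once if the round key is pressed (over 3 mm) while a piece is lifted or in the tray (value of joint zero_key above 0.003 m and height (world z) of any of opener, tkey above 0.025 m).
It fails at once if a piece is dropped (falls untouched at over 0.6 m/s) ((linear speed of opener above 0.6 m/s and contact force between the fingers and opener below 0.05 N) or (linear speed of tkey above 0.6 m/s and contact force between the fingers and tkey below 0.05 N)).
It fails at once if the bottle, file or white block is displaced by more than 25 mm, or the bottle tipped over (distance of any of bottle, bench_file, solder_block from where it was at the start of the episode above 0.025 m or angle between bottle's own z axis and vertical above 0.5 rad).
It also fails if it takes over 72 s, if anything falls off the work surface, if the arm or the gripper's body presses on something with over 40 N, if the wrist force passes 120 N, or if a joint passes its speed limit or range.

## Working session

There is one attempt and no reset: what is moved stays moved. The work goes in short steps, Python scripts to look and compute and a tool call to move; the robot and the scene stay as the last step left them, time stands still between calls to the robot, and variables do not carry over. Pictures are saved under pics/ and viewed, at most 10 in all, crops included, and the job is handed in when it is done.

Besides the shell and the picture viewer there is one more tool, called after "Call:" as name(argument=value, ...) on one line, values as JSON. apply_moves: Moves the arm, as the interface text tells. Shifts and turns lie within -1 to 1; 1 stands for 0.04 m of shift or 5 degrees of turn. Its arguments: {"type":"object","properties":{"steps":{"type":"array","items":{"type":"object","properties":{"x":{"type":"number","minimum":-1,"maximum":1},"y":{"type":"number","minimum":-1,"maximum":1},"z":{"type":"number","minimum":-1,"maximum":1},"roll":{"type":"number","minimum":-1,"maximum":1},"fingers":{"type":"number"}}}},"squeeze":{"type":"number"}},"required":["steps"]}

```bash
mkdir -p pics; ls
cat > h.py <<'E'
from plant import *
import numpy as np, cv2
def save(name,fn,crop=None,s=1):
    im=read_camera(name)[:,:,::-1]
    if crop: x,y,w,h=crop; im=im[y:y+h,x:x+w]
    if s!=1: im=cv2.resize(im,None,fx=s,fy=s,interpolation=cv2.INTER_CUBIC)
    cv2.imwrite('pics/'+fn,im)
def KD(c):
    p=camera_params(c); f=240/np.tan(np.radians(p['fovy'])/2)
    return np.array([[f,0,p['cx']],[0,f,p['cy']],[0,0,1.]]),np.array([p['k1'],0,0,0,0.]),np.array(p['T'])
def rays(c,uv):
    K,D,T=KD(c); n=cv2.undistortPoints(np.array(uv,float).reshape(-1,1,2),K,D).reshape(-1,2)
    d=np.c_[n,np.ones(len(n))]@T[:3,:3].T
    return T[:3,3],d
def onz(c,uv,z):
    o,d=rays(c,uv); return o+d*((z-o[2])/d[:,2])[:,None]
def proj(c,P):
    K,D,T=KD(c); R=T[:3,:3].T
    return cv2.projectPoints(np.array(P,float).reshape(-1,1,3),cv2.Rodrigues(R)[0],-R@T[:3,3],K,D)[0].reshape(-1,2)
def tri(c1,u1,c2,u2):
    o1,d1=rays(c1,[u1]);o2,d2=rays(c2,[u2]);d1,d2=d1[0],d2[0]
    s=np.linalg.lstsq(np.c_[d1,-d2],o2-o1,rcond=None)[0]
    a,b=o1+s[0]*d1,o2+s[1]*d2
    return (a+b)/2,np.linalg.norm(a-b)
E
python3 - <<'E'
from h import *
save('scene','s0.png'); save('top','t0.png')
for c in('scene','top'):
    p=camera_params(c);print(c,p['fovy'],p['k1'],np.round(p['T'],2).tolist())
    for t in('opener','tkey','scale','zero_key','record_key','bottle','bench_file','solder_block'):
        for r in silhouettes(c,t): print(c,t,round(r['confidence'],2),r['bbox'])
s=get_state();print({k:np.round(v,3).tolist() for k,v in s.items()})
E
```

```text
pics
scene 48.00817084690766 0.0467459564769559 [[0.61, 0.5, -0.62, 1357.2], [0.8, -0.38, 0.47, -581.81], [-0.0, -0.78, -0.63, 851.86], [0.0, 0.0, 0.0, 1.0]]
scene opener 0.71 [396.1, 186.3, 23.4, 32.5]
scene tkey 0.96 [314.2, 217.6, 45.6, 19.7]
scene tkey 0.76 [371.9, 150.7, 30.5, 26.7]
scene tkey 0.64 [442.4, 250.9, 26.7, 41.2]
scene tkey 0.54 [313.3, 178.5, 28.3, 30.2]
scene scale 0.6 [183.7, 231.1, 150.1, 107.1]
scene zero_key 0.47 [247.1, 235.9, 9.1, 9.6]
scene record_key 0.59 [314.8, 216.1, 47.5, 16.9]
scene record_key 0.5 [194.7, 261.9, 23.3, 16.6]
scene bottle 0.72 [378.9, 263.8, 23.2, 57.1]
scene bench_file 0.91 [352.6, 231.3, 56.5, 47.2]
scene solder_block 0.71 [82.1, 249.4, 44.1, 38.3]
top 53.78431375451646 -0.11359828337286043 [[0.01, -0.99, 0.13, 421.38], [-1.0, -0.01, 0.01, 11.61], [-0.01, -0.13, -0.99, 1289.73], [0.0, 0.0, 0.0, 1.0]]
top opener 0.62 [172.0, 237.5, 33.5, 46.7]
top opener 0.56 [328.9, 198.2, 97.5, 105.2]
top tkey 0.84 [221.7, 307.7, 50.0, 31.6]
top tkey 0.78 [257.2, 248.1, 36.4, 45.7]
top tkey 0.75 [126.3, 308.7, 48.7, 23.3]
top tkey 0.74 [267.4, 178.6, 12.3, 67.8]
top tkey 0.57 [213.0, 139.9, 38.8, 43.3]
top scale 0.89 [328.4, 200.4, 98.6, 103.3]
top zero_key 0.53 [353.5, 280.0, 8.3, 15.8]
top zero_key 0.16 [253.7, 247.7, 39.9, 44.2]
top record_key 0.66 [401.1, 271.4, 20.9, 11.2]
top bench_file 0.87 [267.3, 181.5, 10.9, 63.6]
top solder_block 0.68 [458.6, 329.5, 30.0, 30.5]
{'clock': 0.9, 'q': [-1.207, 0.091, 1.231, -0.0, 1.82, -0.057], 'qvel': [0.001, 0.0, -0.001, 0.001, -0.002, 0.001], 'joint_torque': [0.0, -45.847, -41.809, 0.0, 0.001, 0.0], 'ee_pos': [245.11, -547.674, 231.294], 'ee_rot': [3.072, 0.656, -0.0], 'contact_force': [0.028, 1.026, 1.703], 'wrist_torque': [-0.007, -0.03, 0.003], 'finger_force': 0.0, 'grip_width': 1.002}
```

View pics/t0.png

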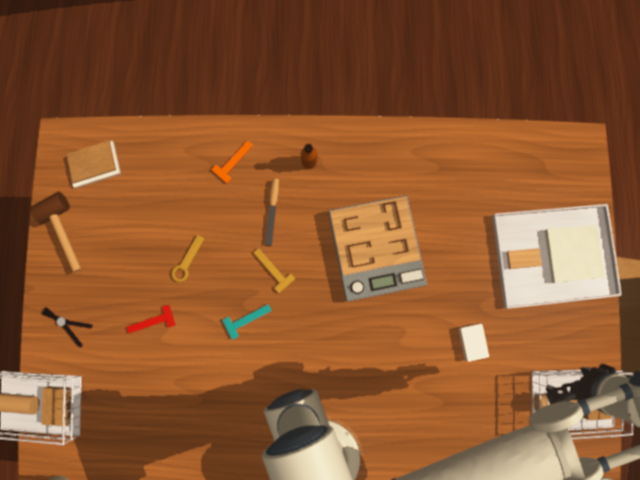

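View pics/s0.png

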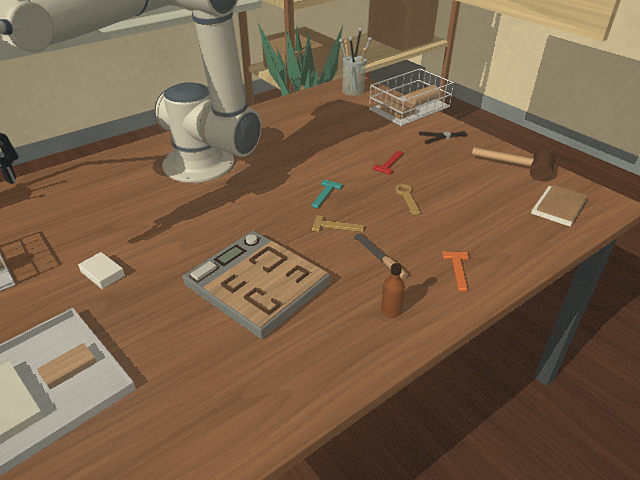

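The top view shows the brass T-key at (275,270) and the brass opener at (187,258), with its ring at (180,273). T look-alikes are orange (232,160), red (152,321) and turquoise (247,320), so I'm choosing the brass one at (275,270). The scale is at (378,248). A close crop will check the choice.

Run:
```python
from h import *
t=read_camera('top')[:,:,::-1]; s=read_camera('scene')[:,:,::-1]
np.save('t.npy',t);np.save('s.npy',s)
r=lambda i,k:cv2.resize(i,None,fx=k,fy=k,interpolation=cv2.INTER_CUBIC)
a=r(t[190:310,320:440],3.3); b=r(t[225:305,160:310],2.6); b=cv2.copyMakeBorder(b,0,396-b.shape[0],0,0,0)
cv2.imwrite('pics/ct.png',np.hstack([a,b]))
cv2.imwrite('pics/cs.png',r(s[170:350,175:435],3))
```

```text
(no output)
```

View pics/ct.png

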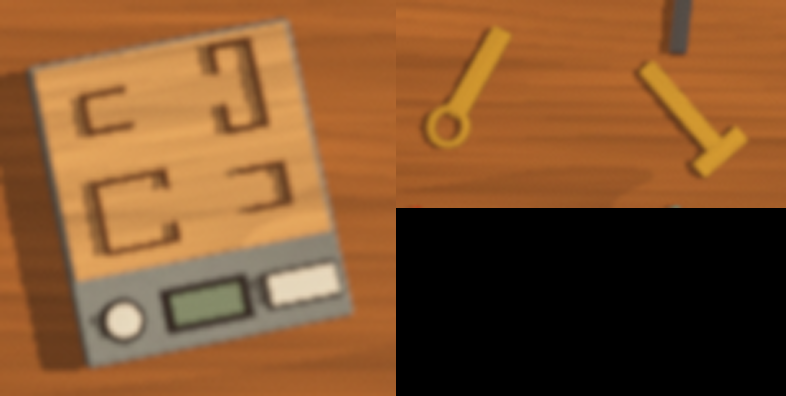

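View pics/cs.png

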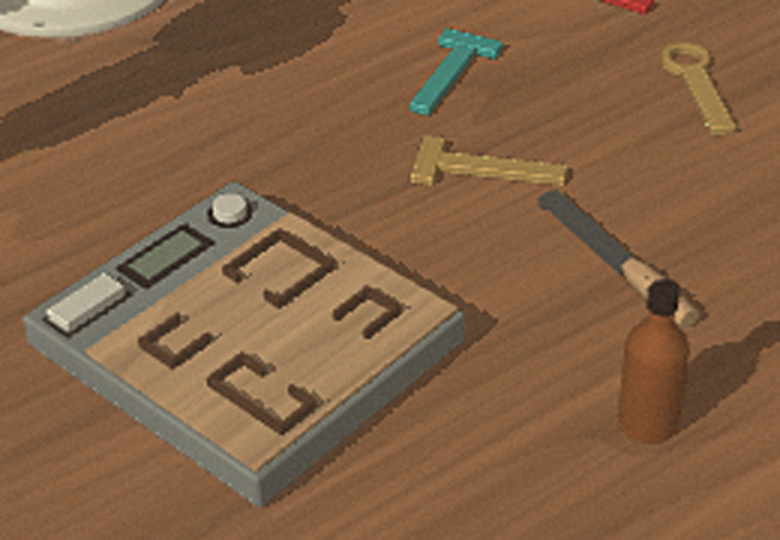

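Only one T is brass: ct.png shows it at roughly (699,120), with crossbar at lower right. The opener ring is at (447,127). On the scale the keys are at (123,320) and (303,285), and the tray walls are clear. Next I fit the poses from both views.

```bash
cat > fit.py <<'E'
from h import *
from scipy.optimize import least_squares, minimize
def parts(kind):
    if kind=='tkey': return [np.array([[-65,-10],[45,-10],[45,10],[-65,10]]),np.array([[45,-30],[65,-30],[65,30],[45,30]])],None
    a=np.linspace(0,2*np.pi,40)[:-1]; c=np.c_[np.cos(a),np.sin(a)]
    return [np.array([[-70,-11],[28,-11],[28,11],[-70,11]]),c*23+[47,0]],c*15+[47,0]
def W(p,z,q):
    c,s=np.cos(q[2]),np.sin(q[2]); return np.c_[p@np.array([[c,s],[-s,c]])+q[:2],np.full(len(p),z)]
def render(cam,kind,q,z0,box,S=6):
    x0,y0,w,h=box; m=np.zeros((h*S,w*S),np.uint8); ps,hole=parts(kind)
    px=lambda P:np.round(((proj(cam,P)-[x0,y0])+.5)*S*16-8).astype(np.int32)
    for p in ps: cv2.fillConvexPoly(m,cv2.convexHull(px(np.r_[W(p,z0,q),W(p,z0+10,q)])),255,shift=4)
    if hole is not None:
        h1=np.zeros_like(m);h2=np.zeros_like(m)
        cv2.fillConvexPoly(h1,px(W(hole,z0,q)),255,shift=4);cv2.fillConvexPoly(h2,px(W(hole,z0+10,q)),255,shift=4)
        m[(h1>0)&(h2>0)]=0
    return cv2.resize(m,(w,h),interpolation=cv2.INTER_AREA)/255.
def alpha(img,cam,kind,q,z0):
    pts=np.vstack([W(p,z0,q) for p in parts(kind)[0]]); uv=proj(cam,pts)
    lo=np.floor(uv.min(0)-7).astype(int);hi=np.ceil(uv.max(0)+7).astype(int); box=(*lo,*(hi-lo))
    I=cv2.cvtColor(img,cv2.COLOR_BGR2LAB)[lo[1]:hi[1],lo[0]:hi[0]].astype(float)
    r=render(cam,kind,q,z0,box); b=np.median(I[r>.95],0); w=np.median(I[r<.02],0); d=b-w
    d[0]*=.5
    return np.clip((I-w)@d/((b-w)@d),0,1),box
def fit(imgs,kind,q,z0=0,freez=False):
    for it in range(2):
        A=[(c,)+alpha(im,c,kind,q,z0) for c,im in imgs.items()]
        def cost(v):
            return sum(((cv2.GaussianBlur(render(c,kind,v[:3]*[1,1,.01],v[3] if freez else z0,b),(0,0),.7)-cv2.GaussianBlur(a,(0,0),.7))**2).sum() for c,a,b in A)
        v0=np.r_[q[:2],q[2]*100,[z0]*freez]
        v=minimize(cost,v0,method='Nelder-Mead',options=dict(initial_simplex=np.vstack([v0]+[v0+4*e for e in np.eye(len(v0))]),maxiter=250,xatol=.05,fatol=.01))
        q=v.x[:3]*[1,1,.01]; z0=v.x[3] if freez else z0
    return q,z0,v.fun
E
python3 - <<'E'
from fit import *
t,s=np.load('t.npy'),np.load('s.npy')
def init(head,tail,off):
    P=onz('top',[head,tail],10)[:,:2]; d=P[0]-P[1]; y=np.arctan2(d[1],d[0])
    return np.r_[P[0]-off*np.array([np.cos(y),np.sin(y)]),y]
C=lambda u,v:(160+u/2.6,225+v/2.6)
for k,h,tl,o in(('opener',C(447,127),C(502,33),47),('tkey',C(720,152),C(647,70),55)):
    q=init(h,tl,o); print(k,q)
    for im in({'top':t},{'scene':s},{'top':t,'scene':s}):
        print(list(im),fit(im,k,q,0,len(im)==2))
T=lambda u,v:(320+u/3.3-.35,190+v/3.3-.35); S=lambda u,v:(175+u/3-.33,170+v/3-.33)
# local points: corners on body top z35 front; tray walls; keys (x,y unknown -> solved)
obs={'top':[(T(32,68),(125,110,35)),(T(288,20),(125,-110,35)),(T(90,367),(-125,110,35)),(T(352,313),(-125,-110,35))],
'scene':[(S(233,183),(-125,110,35)),(S(463,312),(125,110,35)),(S(262,474),(125,-110,35)),(S(25,320),(-125,-110,35))]}
for cs in(['top'],['scene'],['top','scene']):
    def res(v):
        R=[]
        for c in cs:
            L=np.array([l for _,l in obs[c]],float); P=W(L[:,:2],0,[v[0],v[1],v[2]*.01]); P[:,2]=L[:,2]+(v[3] if len(cs)==2 else 0)
            R.append((proj(c,P)-[o for o,_ in obs[c]]).ravel())
        return np.concatenate(R)
    r=least_squares(res,[570,-100,15,0]);print(cs,r.x,np.round(r.fun,1).tolist())
q=r.x[:3]*[1,1,.01]
for n,u,v in(('zero',T(123,320),S(229,205)),('rec',T(303,285),S(88,301))):
    P,e=tri('top',u,'scene',v); d=P[:2]-q[:2];c,s_=np.cos(q[2]),np.sin(q[2]); print(n,P,e,'local',c*d[0]+s_*d[1],-s_*d[0]+c*d[1])
E
```

```text
opener [537.01778301 -54.12766722   2.61943283]
['top'] (array([529.78084099, -28.91387518,   3.34757998]), 0, np.float64(485.4351606878423))
['scene'] (array([511.86259938, -49.24081035,   2.93667461]), 0, np.float64(893.1295479165694))Traceback (most recent call last):
  File "<stdin>", line 10, in <module>
  File "fit.py", line 31, in fit
    v=minimize(cost,v0,method='Nelder-Mead',options=dict(initial_simplex=np.vstack([v0]+[v0+4*e for e in np.eye(len(v0))]),maxiter=250,xatol=.05,fatol=.01))
    res = _minimize_neldermead(fun, x0, args, callback, bounds=bounds,
                               **options)
    fsim[j] = func(sim[j])
              ~~~~^^^^^^^^
    fx = function(np.copy(x), *(wrapper_args + args))
  File "fit.py", line 29, in cost
    return sum(((cv2.GaussianBlur(render(c,kind,v[:3]*[1,1,.01],v[3] if freez else z0,b),(0,0),.7)-cv2.GaussianBlur(a,(0,0),.7))**2).sum() for c,a,b in A)
  File "fit.py", line 29, in <genexpr>
    return sum(((cv2.GaussianBlur(render(c,kind,v[:3]*[1,1,.01],v[3] if freez else z0,b),(0,0),.7)-cv2.GaussianBlur(a,(0,0),.7))**2).sum() for c,a,b in A)
                                  ~~~~~~^^^^^^^^^^^^^^^^^^^^^^^^^^^^^^^^^^^^^^^^^^^^^^^^
  File "fit.py", line 15, in render
    cv2.fillConvexPoly(h1,px(W(hole,z0,q)),255,shift=4);cv2.fillConvexPoly(h2,px(W(hole,z0+10,q)),255,shift=4)
                          ~~^^^^^^^^^^^^^^
  File "fit.py", line 11, in <lambda>
    px=lambda P:np.round(((proj(cam,P)-[x0,y0])+.5)*S*16-8).astype(np.int32)
                           ~~~~^^^^^^^
  File "h.py", line 18, in proj
    K,D,T=KD(c); R=T[:3,:3].T
          ~~^^^
  File "h.py", line 9, in KD
    p=camera_params(c); f=240/np.tan(np.radians(p['fovy'])/2)
ValueError: time passes only in moves, steps and waits
```

```bash
sed -i 's/^def KD(c):/import functools\n@functools.cache\ndef KD(c):/' h.py
cat > m1.py <<'E'
from fit import *
t,s=np.load('t.npy'),np.load('s.npy')
def init(head,tail,off):
    P=onz('top',[head,tail],10)[:,:2]; d=P[0]-P[1]; y=np.arctan2(d[1],d[0])
    return np.r_[P[0]-off*np.array([np.cos(y),np.sin(y)]),y]
C=lambda u,v:(160+(u-396)/2.6-.3,225+v/2.6-.3)
for k,h,tl,o in(('opener',C(447,127),C(502,33),47),('tkey',C(720,152),C(647,70),55)):
    q=init(h,tl,o); print(k,q)
    for im in({'top':t},{'scene':s},{'top':t,'scene':s}):
        print(list(im),fit(im,k,q,0,len(im)==2))
T=lambda u,v:(320+u/3.3-.35,190+v/3.3-.35); S=lambda u,v:(175+u/3-.33,170+v/3-.33)
obs={'top':[(T(32,68),(125,110,35)),(T(288,20),(125,-110,35)),(T(90,367),(-125,110,35)),(T(352,313),(-125,-110,35))],
'scene':[(S(233,183),(-125,110,35)),(S(463,312),(125,110,35)),(S(262,474),(125,-110,35)),(S(25,320),(-125,-110,35))]}
for cs in(['top'],['scene'],['top','scene']):
    def res(v):
        R=[]
        for c in cs:
            L=np.array([l for _,l in obs[c]],float); P=W(L[:,:2],0,[v[0],v[1],v[2]*.01]); P[:,2]=L[:,2]+(v[3] if len(cs)==2 else 0)
            R.append((proj(c,P)-[o for o,_ in obs[c]]).ravel())
        return np.concatenate(R)
    r=least_squares(res,[570,-100,15,0]);print(cs,r.x,np.round(r.fun,1).tolist())
q=r.x[:3]*[1,1,.01]
for n,u,v in(('zero',T(123,320),S(229,205)),('rec',T(303,285),S(88,301))):
    P,e=tri('top',u,'scene',v); d=P[:2]-q[:2];c,s_=np.cos(q[2]),np.sin(q[2]); print(n,P,e,'local',c*d[0]+s_*d[1],-s_*d[0]+c*d[1])
E
python3 m1.py
```

```text
opener [532.91721573 363.32363677   2.64226249]
['top'] (array([534.61096835, 363.68748789,   2.65634269]), 0, np.float64(34.11086892697354))
['scene'] (array([529.90006266, 367.31320863,   2.66372428]), 0, np.float64(32.36782441924115))
['top', 'scene'] (array([534.32209451, 362.69129667,   2.65268828]), np.float64(3.032052371243548), np.float64(69.72632688042484))
tkey [510.09326531 134.92202437  -2.39625122]
['top'] (array([511.57832635, 133.42926851,  -2.40354538]), 0, np.float64(18.835656634200472))
['scene'] (array([507.765893  , 136.45980244,  -2.40812912]), 0, np.float64(33.41163214085445))
['top', 'scene'] (array([511.52414068, 133.3786692 ,  -2.41332496]), np.float64(3.829525090552302), np.float64(55.01108045738155))
['top'] [ 567.03592392 -151.43490715   20.07819863    0.        ] [-1.1, -0.5, 0.6, -0.9, -0.5, 0.5, 1.1, 0.8]
['scene'] [ 566.72317435 -147.44186697   22.11619754    0.        ] [-0.3, -1.6, 1.8, -1.0, -0.0, 2.1, -1.5, -0.9]
['top', 'scene'] [ 5.67113343e+02 -1.49128724e+02  2.11830734e+01 -2.80835519e-01] [-2.4, -0.0, -0.9, -1.3, -0.8, 0.8, 0.6, 0.3, -0.1, -1.3, 1.4, -0.0, -1.4, 2.8, -2.0, -0.9]
zero [461.38702674 -95.19824228  45.93352708] 0.21011750984664018 local -92.0241960638488 74.95397327964055
rec [ 491.19584215 -238.67400808   43.27834347] 2.9086163193705805 local -93.04746693189007 -71.58207608917107
```

```bash
cat >> h.py <<'E'
from scipy.spatial.transform import Rotation as Ro
def go(x,y,z,yaw=None,n=None):
    "units in tool axes for a move to world x,y,z and tool-x heading yaw (deg): shifts with roll done first"
    s=get_state(); R=Ro.from_rotvec(s['ee_rot']).as_matrix(); h=np.degrees(np.arctan2(R[1,0],R[0,0]))
    p=np.array(s['ee_pos']); d=np.array([x,y,z])-p
    roll=0 if yaw is None else (h-yaw+180)%360-180
    R2=R@Ro.from_euler('z',roll,degrees=True).as_matrix()
    print('clock %.1f'%s['clock'],'tcp',np.round(p,1),'head %.1f'%h,'tiltz',np.round(R[:,2],3),'roll units %.2f'%(roll/5),'shift old axes',np.round(R.T@d/40,2),'new axes',np.round(R2.T@d/40,2),'F',np.round(s['contact_force'],1),'w %.3f'%s['grip_width'])
E
python3 -c "
from h import *
go(461.4,-95.2,100)"
```

```text
clock 1.0 tcp [ 245.1 -547.7  231.3] head 24.1 tiltz [ 0.  0. -1.] roll units 0.00 shift old axes [ 9.56 -8.12  3.28] new axes [ 9.56 -8.12  3.28] F [-0.4  0.2 -0.2] w 0.999
```

Call:
apply_moves(steps=[{"x":0.8,"y":-0.68,"z":0.2,"fingers":-1},{"x":0.8,"y":-0.68,"z":0.2,"fingers":-1},{"x":0.8,"y":-0.68,"z":0.2,"fingers":-1},{"x":0.8,"y":-0.68,"z":0.2,"fingers":-1},{"x":0.8,"y":-0.68,"z":0.2,"fingers":-1},{"x":0.8,"y":-0.68,"z":0.2,"fingers":-1},{"x":0.8,"y":-0.68,"z":0.2,"fingers":-1},{"x":0.8,"y":-0.68,"z":0.2,"fingers":-1},{"x":0.8,"y":-0.68,"z":0.3,"fingers":-1},{"x":0.8,"y":-0.68,"z":0.3,"fingers":-1},{"x":0.8,"y":-0.68,"z":0.3,"fingers":-1},{"x":0.76,"y":-0.64,"z":0.3,"fingers":-1}])

```text
schema error: expected keys x, y, z, roll, fingers
```

Run:
```python
from h import *
go(461.4,-95.2,60)
s=read_camera('scene')[:,:,::-1];t=read_camera('top')[:,:,::-1];np.save('s1.npy',s)
r=lambda i,k:cv2.resize(i,None,fx=k,fy=k,interpolation=cv2.INTER_CUBIC)
a=r(s[150:300,180:330],2.6);b=r(t[190:340,310:460],2.6)
cv2.imwrite('pics/k1.png',np.hstack([a,b]))
p=get_state()['ee_pos'];print('tip expected',proj('scene',[p]),proj('top',[p]))
```

```text
clock 1.0 tcp [ 245.1 -547.7  231.3] head 24.1 tiltz [ 0.  0. -1.] roll units 0.00 shift old axes [ 9.56 -8.12  4.28] new axes [ 9.56 -8.12  4.28] F [-0.4  0.2 -0.2] w 0.999
tip expected [[ -7.62204818 198.04697832]] [[561.96241349 380.17211349]]
```

View pics/k1.png

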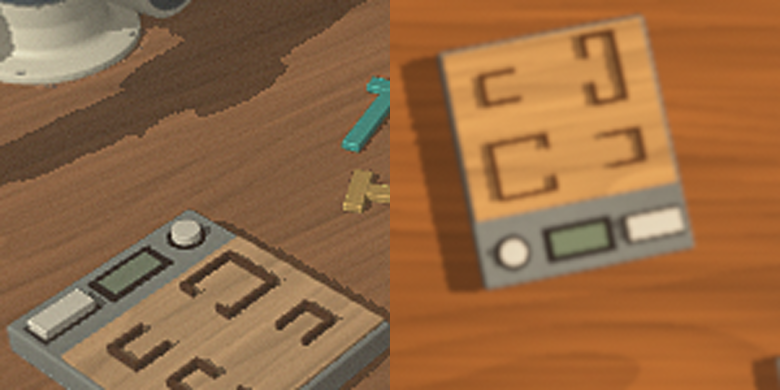

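The picture shows the scale only, because the move was refused: every row needs all five keys. I'm resending it with roll included.

Call:
apply_moves(steps=[{"x":0.8,"y":-0.68,"z":0.2,"roll":0,"fingers":-1},{"x":0.8,"y":-0.68,"z":0.2,"roll":0,"fingers":-1},{"x":0.8,"y":-0.68,"z":0.2,"roll":0,"fingers":-1},{"x":0.8,"y":-0.68,"z":0.2,"roll":0,"fingers":-1},{"x":0.8,"y":-0.68,"z":0.2,"roll":0,"fingers":-1},{"x":0.8,"y":-0.68,"z":0.2,"roll":0,"fingers":-1},{"x":0.8,"y":-0.68,"z":0.2,"roll":0,"fingers":-1},{"x":0.8,"y":-0.68,"z":0.2,"roll":0,"fingers":-1},{"x":0.8,"y":-0.68,"z":0.3,"roll":0,"fingers":-1},{"x":0.8,"y":-0.68,"z":0.3,"roll":0,"fingers":-1},{"x":0.8,"y":-0.68,"z":0.3,"roll":0,"fingers":-1},{"x":0.76,"y":-0.64,"z":0.3,"roll":0,"fingers":-1}])

```text
clock: 2.3
ee_pos: [462.0, -93.2, 119.1]
ee_rot: [3.072, 0.656, 0.001]
contact_force: [0.4, -0.7, 0.2]
grip_width: -0.0
finger_force: 0.0
```

Run:
```python
from h import *
go(461.4,-95.2,60)
s=read_camera('scene')[:,:,::-1]
cv2.imwrite('pics/k2.png',cv2.resize(s[110:310,180:380],None,fx=3,fy=3,interpolation=cv2.INTER_CUBIC))
p=get_state()['ee_pos'];print('tip expected in crop',(proj('scene',[p])-[180,110])*3+1)
```

```text
clock 2.3 tcp [462.  -93.2 119.1] head 24.1 tiltz [ 0.001 -0.    -1.   ] roll units 0.00 shift old axes [-0.04  0.04  1.48] new axes [-0.04  0.04  1.48] F [ 0.4 -0.7  0.2] w -0.000
tip expected in crop [[215.56167291 310.93693072]]
```

View pics/k2.png

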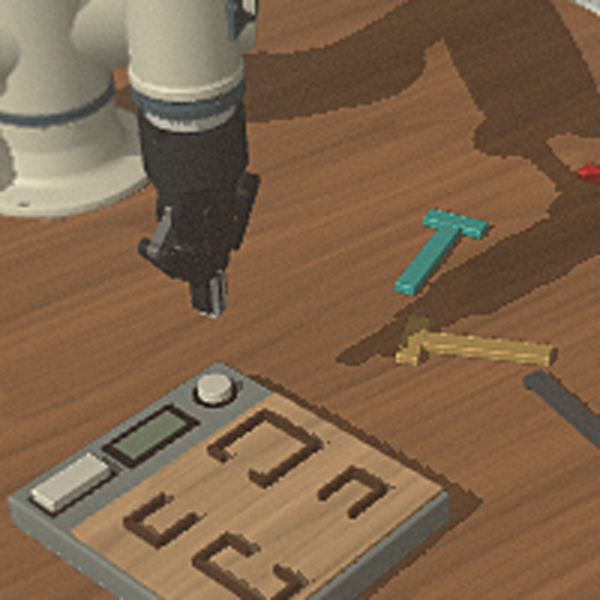

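The shut fingertip is at about (210,313) in the crop, 5 px from where the calibration puts it. The round key is just below it at (214,386). I'll press now.

Call:
apply_moves(steps=[{"x":-0.04,"y":0.04,"z":0.8,"roll":0,"fingers":-1},{"x":0,"y":0,"z":0.7,"roll":0,"fingers":-1},{"x":0,"y":0,"z":0.25,"roll":0,"fingers":-1},{"x":0,"y":0,"z":0.22,"roll":0,"fingers":-1},{"x":0,"y":0,"z":0,"roll":0,"fingers":-1},{"x":0,"y":0,"z":0,"roll":0,"fingers":-1}])

```text
clock: 2.95
ee_pos: [461.2, -97.5, 42.2]
ee_rot: [3.072, 0.655, 0.002]
contact_force: [-2.6, 1.7, 2.5]
grip_width: -0.0
finger_force: 1.8
```

Call:
apply_moves(steps=[{"x":0,"y":0,"z":0.06,"roll":0,"fingers":-1},{"x":0,"y":0,"z":0,"roll":0,"fingers":-1},{"x":0,"y":0,"z":0,"roll":0,"fingers":-1}])

```text
clock: 3.25
ee_pos: [461.5, -97.6, 40.0]
ee_rot: [3.071, 0.655, 0.004]
contact_force: [-3.1, 0.2, 7.3]
grip_width: -0.003
finger_force: 4.1
```

Call:
apply_moves(steps=[{"x":0,"y":0,"z":0.02,"roll":0,"fingers":-1},{"x":0,"y":0,"z":0,"roll":0,"fingers":-1},{"x":0,"y":0,"z":0,"roll":0,"fingers":-1}])

```text
clock: 3.55
ee_pos: [461.6, -97.6, 39.9]
ee_rot: [3.071, 0.655, 0.004]
contact_force: [-4.8, 0.3, 12.7]
grip_width: -0.004
finger_force: 6.1
```

Run:
```python
from h import *
# grip points: opener local -8, tkey local +8
q=[533.5,364.2,2.656]; g=[q[0]-8*np.cos(q[2]),q[1]-8*np.sin(q[2])]; print('opener grip',g,np.degrees(q[2]))
go(g[0],g[1],150,np.degrees(q[2]))
q=[510.5,134.2,-2.407]; g=[q[0]+8*np.cos(q[2]),q[1]+8*np.sin(q[2])]; print('tkey grip',g,np.degrees(q[2])+180)
go(g[0],g[1],150,np.degrees(q[2])+180)
```

```text
opener grip [np.float64(540.5751879496083), np.float64(360.4661393333819)] 152.17759038674666
clock 3.5 tcp [461.6 -97.6  39.9] head 24.1 tiltz [ 0.003 -0.001 -1.   ] roll units -25.62 shift old axes [ 6.48 -9.64 -2.76] new axes [ 3.59 11.05 -2.76] F [-4.8  0.3 12.7] w -0.004
tkey grip [np.float64(504.5631691750483), np.float64(128.83772065666997)] 42.08905871201085
clock 3.5 tcp [461.6 -97.6  39.9] head 24.1 tiltz [ 0.003 -0.001 -1.   ] roll units -3.60 shift old axes [ 3.3  -4.72 -2.76] new axes [ 4.6  -3.47 -2.76] F [-4.8  0.3 12.7] w -0.004
```

Fully down (39.9 mm, 12.7 N). Next I let it up and go above the T-key.

Call:
apply_moves(steps=[{"x":0,"y":0,"z":-0.8,"roll":0,"fingers":-1},{"x":0,"y":0,"z":-1,"roll":0,"fingers":-1},{"x":0.55,"y":-0.79,"z":-0.3,"roll":0,"fingers":0},{"x":0.55,"y":-0.79,"z":-0.3,"roll":0,"fingers":0},{"x":0.55,"y":-0.79,"z":-0.3,"roll":0,"fingers":0},{"x":0.55,"y":-0.79,"z":0,"roll":0,"fingers":0},{"x":0.55,"y":-0.79,"z":0,"roll":0,"fingers":0},{"x":0.55,"y":-0.77,"z":0,"roll":0,"fingers":0},{"x":0,"y":0,"z":0,"roll":-1,"fingers":0},{"x":0,"y":0,"z":0,"roll":-1,"fingers":0},{"x":0,"y":0,"z":0,"roll":-1,"fingers":0},{"x":0,"y":0,"z":0,"roll":-0.6,"fingers":0}])

```text
clock: 4.75
ee_pos: [504.5, 129.2, 145.4]
ee_rot: [2.93, 1.133, 0.002]
contact_force: [-1.0, -0.2, 0.8]
grip_width: 0.499
finger_force: 0.0
```

Run:
```python
from h import *
go(504.6,128.8,60,42.1)
s=read_camera('scene')[:,:,::-1]; np.save('s2.npy',s)
t=read_camera('top')[:,:,::-1]; np.save('t2.npy',t)
cv2.imwrite('pics/g1.png',np.hstack([cv2.resize(s[130:270,260:400],None,fx=2.8,fy=2.8,interpolation=cv2.INTER_CUBIC),cv2.resize(t[200:340,200:340],None,fx=2.8,fy=2.8,interpolation=cv2.INTER_CUBIC)]))
```

```text
clock 4.8 tcp [504.5 129.2 145.4] head 42.3 tiltz [ 0.001  0.    -1.   ] roll units 0.04 shift old axes [-0.01  0.01  2.13] new axes [-0.01  0.01  2.13] F [-1.  -0.2  0.8] w 0.499
```

View pics/g1.png

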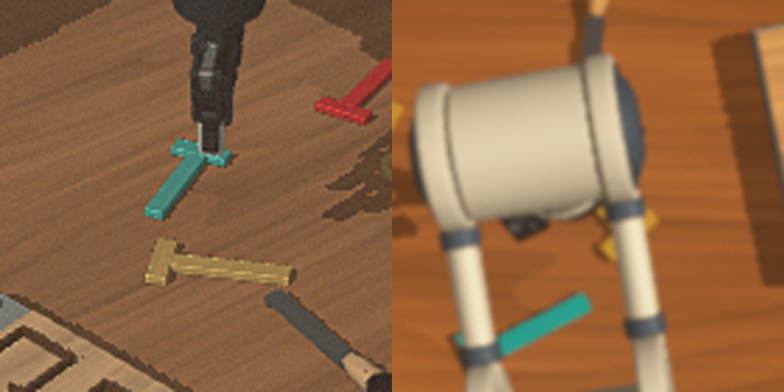

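The gripper stands above the T-key with its tip at (212,150), and the stem below spans (170,265)–(290,275). The turquoise one is well behind. I descend and grip.

Call:
apply_moves(squeeze=50, steps=[{"x":0,"y":0,"z":1,"roll":0,"fingers":0},{"x":0,"y":0,"z":1,"roll":0,"fingers":0},{"x":0,"y":0,"z":0.8,"roll":0,"fingers":0},{"x":0,"y":0,"z":0.5,"roll":0,"fingers":0},{"x":0,"y":0,"z":0.26,"roll":0,"fingers":0},{"x":0,"y":0,"z":0,"roll":0,"fingers":0},{"x":0,"y":0,"z":0,"roll":0,"fingers":-1},{"x":0,"y":0,"z":0,"roll":0,"fingers":-1},{"x":0,"y":0,"z":0,"roll":0,"fingers":-1},{"x":0,"y":0,"z":0,"roll":0,"fingers":-1},{"x":0,"y":0,"z":0,"roll":0,"fingers":-1}])

```text
clock: 5.95
ee_pos: [505.3, 129.4, 4.9]
ee_rot: [2.931, 1.128, 0.005]
contact_force: [-0.4, 0.8, 7.1]
grip_width: 0.208
finger_force: 50.1
```

Call:
apply_moves(steps=[{"x":0,"y":0,"z":-0.2,"roll":0,"fingers":-1},{"x":0,"y":0,"z":-0.5,"roll":0,"fingers":-1},{"x":0,"y":0,"z":-0.8,"roll":0,"fingers":-1},{"x":0,"y":0,"z":-0.8,"roll":0,"fingers":-1},{"x":0,"y":0,"z":-0.4,"roll":0,"fingers":-1},{"x":0,"y":0,"z":0,"roll":0,"fingers":-1}])

```text
clock: 6.55
ee_pos: [505.4, 129.4, 113.7]
ee_rot: [2.931, 1.128, 0.008]
contact_force: [-0.1, 0.3, -2.2]
grip_width: 0.212
finger_force: 49.2
```

```bash
cat > nest.py <<'E'
from fit import *
def blocks(yo,yt):
    B=[]
    def rect(x0,x1,y0,y1,k):  # piece-local x0..x1 , y0..y1 -> scale-local
        p=np.array([[x0,y0],[x1,y0],[x1,y1],[x0,y1]],float)
        B.append(np.c_[-10-p[:,1],yo+p[:,0]] if k=='o' else np.c_[75+p[:,1],yt-p[:,0]])
    for k,e,ws,hw,hn,g0 in(('o',74,21,26,14,-40),('t',69,42,33,13,-35)):
        rect(e,e+4,-hw-4,hw+4,k); rect(-e-4,-e,-hn-4,hn+4,k)
        for s in(1,-1):
            rect(ws-4,e,s*hw,s*(hw+4),k); rect(ws-4,ws,s*hn,s*(hw+4),k); rect(-e,g0,s*hn,s*(hn+4),k)
    return B
def rend(cam,v,box,S=6):
    x0,y0,w,h=box; m=np.zeros((h*S,w*S),np.uint8); q=[v[0],v[1],v[2]*.01]
    for b in blocks(v[3],v[4]):
        P=W(b,39,q); Q=P+[0,0,8]; H=P+[v[5],v[6],0]
        for U in(np.r_[P,Q],np.r_[P,H]):
            px=np.round((proj(cam,U)-[x0,y0]+.5)*S*16-8).astype(np.int32)
            cv2.fillConvexPoly(m,cv2.convexHull(px),255,shift=4)
    return cv2.GaussianBlur(cv2.resize(m,(w,h),interpolation=cv2.INTER_AREA)/255.,(0,0),.7)
def fitnest(cam,img,v):
    tray=proj(cam,W(np.array([[-50,-105],[116,-105],[116,105],[-50,105.]]),39,[v[0],v[1],v[2]*.01]))
    lo=np.floor(tray.min(0)).astype(int);hi=np.ceil(tray.max(0)).astype(int);box=(*lo,*(hi-lo))
    M=np.zeros((box[3],box[2]),np.uint8);cv2.fillConvexPoly(M,np.round(tray-lo).astype(np.int32),1);M=M>0
    L=cv2.cvtColor(img,cv2.COLOR_BGR2GRAY)[lo[1]:hi[1],lo[0]:hi[0]].astype(float)
    b=np.percentile(L[M],60);d=np.percentile(L[M],2);a=cv2.GaussianBlur(np.clip((b-L)/(b-d),0,1),(0,0),.7)
    f=lambda v:(((rend(cam,v,box)-a)**2)[M]).sum()
    for i in range(3):
        S=np.vstack([v]+[v+e for e in np.diag([4,4,3,4,4,3,3.])*(1 if i%2==0 else -1)])
        r=minimize(f,v,method='Nelder-Mead',options=dict(initial_simplex=S,maxiter=500,xatol=.03,fatol=.005)); v=r.x
    return v,r.fun,M.sum()
E
python3 - <<'E'
from nest import *
for c,f in(('top','t.npy'),('scene','s.npy')):
    for v0 in([567,-150,20.5,0,0,0,4],[567,-150,20.5,0,0,-3,1]):
        v,fn,n=fitnest(c,np.load(f),np.array(v0,float)); print(c,np.round(v,2),fn,n)
        q=[v[0],v[1],v[2]*.01]; print(' opener O',W(np.array([[-10,v[3]],[75,v[4]]]),39,q).round(1).tolist())
q=get_state();go(505,129,130,101.7)
s=read_camera('scene')[:,:,::-1];np.save('s3.npy',s)
p=q['ee_pos'];R=Ro.from_rotvec(q['ee_rot']).as_matrix();h=np.arctan2(R[1,0],R[0,0])-np.pi
z=p[2]-4.9
for zz in(z,z+3):print('held fit',fit({'scene':s},'tkey',np.r_[p[0]-8*np.cos(h),p[1]-8*np.sin(h),h],zz),'robot',p,h)
E
```

```text
top [ 5.6788e+02 -1.5009e+02  2.0390e+01 -1.3000e-01 -6.0000e-02 -1.1200e+00
  6.4700e+00] 51.68648885746607 4914
 opener O [[558.1, -152.2, 39.0], [641.3, -135.0, 39.0]]
top [ 567.37 -147.79   20.28   -2.47   -2.3    -0.99    6.53] 51.65131162515087 4914
 opener O [[558.1, -152.2, 39.0], [641.3, -134.9, 39.0]]
scene [ 566.11 -148.94   20.88    1.55    1.55   -1.65    5.18] 25.494043259861108 5101
 opener O [[556.0, -149.5, 39.0], [639.2, -131.9, 39.0]]
scene [ 566.14 -148.6    20.86    1.11    1.18   -2.22    5.19] 25.52448134425437 5101
 opener O [[556.1, -149.6, 39.0], [639.3, -131.9, 39.0]]
clock 6.5 tcp [505.4 129.4 113.7] head 42.1 tiltz [ 0.005  0.001 -1.   ] roll units -11.92 shift old axes [-0.01  0.   -0.41] new axes [-0.01 -0.01 -0.41] F [-0.1  0.3 -2.2] w 0.212
held fit (array([510.10031914, 135.09935074,  -2.4078584 ]), np.float64(108.82728378800489), np.float64(152.4441368076643)) robot [505.39977823 129.36470717 113.72728379] -2.406654104640466
held fit (array([513.98565456, 131.9400939 ,  -2.41268044]), np.float64(111.82728378800489), np.float64(154.1458843980015)) robot [505.39977823 129.36470717 113.72728379] -2.406654104640466
```

Call:
apply_moves(steps=[{"x":0,"y":0,"z":-0.04,"roll":-1,"fingers":-1},{"x":0,"y":0,"z":-0.04,"roll":-1,"fingers":-1},{"x":0,"y":0,"z":-0.04,"roll":-1,"fingers":-1},{"x":0,"y":0,"z":-0.04,"roll":-1,"fingers":-1},{"x":0,"y":0,"z":-0.04,"roll":-1,"fingers":-1},{"x":0,"y":0,"z":0,"roll":-1,"fingers":-1},{"x":0,"y":0,"z":0,"roll":-1,"fingers":-1},{"x":0,"y":0,"z":0,"roll":-1,"fingers":-1},{"x":0,"y":0,"z":0,"roll":-1,"fingers":-1},{"x":0,"y":0,"z":0,"roll":-1,"fingers":-1},{"x":0,"y":0,"z":0,"roll":-1,"fingers":-1},{"x":0,"y":0,"z":0,"roll":-0.92,"fingers":-1}])

```text
clock: 7.8
ee_pos: [502.7, 128.9, 115.7]
ee_rot: [-1.977, -2.437, 0.006]
contact_force: [-0.0, -0.0, -3.5]
grip_width: 0.21
finger_force: 49.1
```

```bash
python3 -c "
from h import *
go(642.2,-141.2,115,101.75)"
```

```text
clock 7.8 tcp [502.7 128.9 115.7] head 101.9 tiltz [-0.005 -0.001 -1.   ] roll units 0.03 shift old axes [-7.33  2.02  0.01] new axes [-7.32  2.04  0.01] F [-0.  -0.  -3.5] w 0.210
```

Call:
apply_moves(steps=[{"x":-0.4,"y":0.1,"z":0,"roll":0.03,"fingers":-1},{"x":-0.8,"y":0.22,"z":0,"roll":0,"fingers":-1},{"x":-0.8,"y":0.22,"z":0,"roll":0,"fingers":-1},{"x":-0.8,"y":0.22,"z":0,"roll":0,"fingers":-1},{"x":-0.8,"y":0.22,"z":0,"roll":0,"fingers":-1},{"x":-0.8,"y":0.22,"z":0,"roll":0,"fingers":-1},{"x":-0.8,"y":0.22,"z":0.2,"roll":0,"fingers":-1},{"x":-0.8,"y":0.22,"z":0.2,"roll":0,"fingers":-1},{"x":-0.8,"y":0.22,"z":0.2,"roll":0,"fingers":-1},{"x":-0.52,"y":0.16,"z":0.2,"roll":0,"fingers":-1},{"x":0,"y":0,"z":0.2,"roll":0,"fingers":-1},{"x":0,"y":0,"z":0,"roll":0,"fingers":-1}])

```text
clock: 9.0
ee_pos: [639.8, -141.1, 74.0]
ee_rot: [-1.983, -2.427, 0.004]
contact_force: [0.2, 1.0, -3.8]
grip_width: 0.214
finger_force: 49.3
```

Run:
```python
from fit import *
go(642.2,-141.2,53,101.75)
s=read_camera('scene')[:,:,::-1];np.save('s4.npy',s)
p=np.array(get_state()['ee_pos']); q=np.array([p[0]-7.1*.2036,p[1]+7.1*.979,np.radians(-78.25)])
z=p[2]-4.9; im=cv2.resize(s[210:360,180:340],None,fx=4,fy=4,interpolation=cv2.INTER_CUBIC)
for part in parts('tkey')[0]:
    for zz,col in((z+10,(0,255,0)),):
        u=((proj('scene',W(part,zz,q))-[180,210]+.5)*4-.5).round().astype(np.int32); cv2.polylines(im,[u],True,col,1)
cv2.imwrite('pics/n1.png',im)
```

```text
clock 9.0 tcp [ 639.8 -141.1   74. ] head 101.5 tiltz [-0.007  0.002 -1.   ] roll units -0.05 shift old axes [-0.02  0.06  0.52] new axes [-0.02  0.06  0.52] F [ 0.2  1.  -3.8] w 0.214
```

View pics/n1.png

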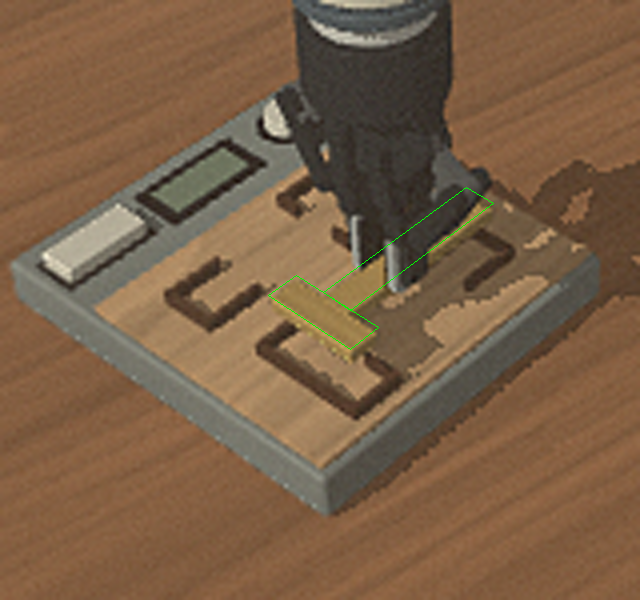

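The T is held above its nest in the right orientation: crossbar at (322,312), nest wide end at (330,365), stem end at (490,205). The outline predicted from the robot pose agrees within about 1–2 px. Now I measure it numerically.

```bash
cat > vis.py <<'E'
from fit import *
def visfit(s,kind,q,z,iters=2):
    """shift (along, lateral mm in piece frame) and yaw best matching brass in scene picture, gripper pixels ignored"""
    hsv=cv2.cvtColor(s,cv2.COLOR_BGR2HSV).astype(float); lab=cv2.cvtColor(s,cv2.COLOR_BGR2LAB).astype(float)
    uv=proj('scene',np.vstack([W(p,z,q) for p in parts(kind)[0]]));lo=np.floor(uv.min(0)-6).astype(int);hi=np.ceil(uv.max(0)+6).astype(int);box=(*lo,*(hi-lo))
    sl=np.s_[lo[1]:hi[1],lo[0]:hi[0]]
    H,S,V=[hsv[sl][...,i] for i in range(3)]
    r=render('scene',kind,q,z,box); ok=cv2.erode(((V>75)&(S>60)).astype(np.uint8),np.ones((3,3)))>0
    print('brass H,S,V',np.median(hsv[sl][(r>.95)&ok],0),'bg',np.median(hsv[sl][(r<.02)&ok],0))
    Hb=np.median(H[(r>.95)&ok]);Hg=np.median(H[(r<.02)&ok]); a=np.clip((H-Hg)/(Hb-Hg),0,1)
    def f(v):
        m=render('scene',kind,[v[0],v[1],v[2]*.01],z,box); return ((cv2.GaussianBlur(m,(0,0),.7)-cv2.GaussianBlur(a,(0,0),.7))**2)[ok].sum()
    v=np.r_[q[:2],q[2]*100]
    for _ in range(iters):
        R=minimize(f,v,method='Nelder-Mead',options=dict(initial_simplex=np.vstack([v,v+[4,0,0],v+[0,4,0],v+[0,0,4]]),xatol=.05,fatol=.01)); v=R.x
    d=v[:2]-q[:2];c,sn=np.cos(q[2]),np.sin(q[2])
    print('fit',v.round(2),'shift along %.1f lat %.1f'%(c*d[0]+sn*d[1],-sn*d[0]+c*d[1]),'dyaw',v[2]*.01-q[2],'cost',R.fun,'start',f(np.r_[q[:2],q[2]*100]),ok.mean())
E
python3 - <<'E'
from vis import *
p=np.array(get_state()['ee_pos']); h=np.radians(101.5-180)
q=np.array([p[0]-7.1*np.cos(h),p[1]-7.1*np.sin(h),h])
for dz in(4.9,3,7): visfit(np.load('s4.npy'),'tkey',q,p[2]-dz)
# same method on the T at rest before the grasp, and now the robot says where it was
s=np.load('s.npy'); h=np.radians(42.1-180); visfit(s,'tkey',np.array([505.3-7.1*np.cos(h),129.4-7.1*np.sin(h),h]),0)
E
```

```text
brass H,S,V [ 19. 131. 156.] bg [ 16. 108. 159.]
fit [ 639.62 -134.43 -134.86] shift along 1.0 lat 0.6 dyaw 0.021463210459544024 cost 23.813305604348493 start 29.792072592780183 0.5833333333333334
brass H,S,V [ 19.  131.  156.5] bg [ 16. 107. 159.]
fit [ 641.48 -135.21 -134.64] shift along 2.1 lat 2.2 dyaw 0.023718596411578696 cost 24.136745158070163 start 45.48948222530543 0.5822102425876011
brass H,S,V [ 19. 131. 156.] bg [ 16. 108. 159.]
fit [ 638.08 -133.38 -135.43] shift along -0.4 lat -0.7 dyaw 0.015748036318832037 cost 22.961308873473516 start 24.22691421081727 0.5899087493290391
brass H,S,V [ 19. 133. 157.] bg [ 13. 131. 133.]
fit [ 508.82  136.94 -241.27] shift along -0.6 lat -3.2 dyaw -0.005852923730891302 cost 14.17732093117295 start 32.82820265076108 0.9606837606837607
```

Call:
apply_moves(steps=[{"x":-0.02,"y":0.06,"z":0.2,"roll":-0.06,"fingers":-1},{"x":0,"y":0,"z":0.2,"roll":0,"fingers":-1},{"x":0,"y":0,"z":0,"roll":0,"fingers":-1},{"x":0,"y":0,"z":0,"roll":0,"fingers":-1}])

```text
clock: 9.45
ee_pos: [644.1, -141.3, 62.6]
ee_rot: [-1.979, -2.439, 0.0]
contact_force: [-0.1, -0.2, -2.6]
grip_width: 0.21
finger_force: 49.3
```

```bash
python3 -c "
from h import *
go(642.2,-141.2,45,101.75)"
```

```text
clock 9.4 tcp [ 644.1 -141.3   62.6] head 101.9 tiltz [-0.001  0.    -1.   ] roll units 0.03 shift old axes [ 0.01 -0.05  0.44] new axes [ 0.01 -0.05  0.44] F [-0.1 -0.2 -2.6] w 0.210
```

Call:
apply_moves(steps=[{"x":0,"y":-0.04,"z":0.1,"roll":0.02,"fingers":-1},{"x":0,"y":0,"z":0,"roll":0,"fingers":-1},{"x":0,"y":0,"z":0,"roll":0,"fingers":-1},{"x":0,"y":0,"z":0,"roll":0,"fingers":-1}])

```text
clock: 9.85
ee_pos: [642.9, -142.2, 59.1]
ee_rot: [1.982, 2.437, 0.0]
contact_force: [0.0, -0.3, -3.1]
grip_width: 0.207
finger_force: 49.3
```

```bash
python3 -c "
from vis import *
go(642.2,-141.2,45,101.75)
p=np.array(get_state()['ee_pos']); h=np.radians(101.8-180)
q=np.array([p[0]-7.1*np.cos(h),p[1]-7.1*np.sin(h),h]);s=read_camera('scene')[:,:,::-1]
for dz in(4.9,8): visfit(s,'tkey',q,p[2]-dz)
"
```

```text
clock 9.8 tcp [ 642.9 -142.2   59.1] head 101.8 tiltz [ 0. -0. -1.] roll units 0.00 shift old axes [ 0.03 -0.01  0.35] new axes [ 0.03 -0.01  0.35] F [ 0.  -0.3 -3.1] w 0.207
brass H,S,V [ 19. 131. 155.] bg [ 16. 108. 160.]
fit [ 641.51 -134.7  -135.26] shift along -0.5 lat 0.1 dyaw 0.012279295206271135 cost 20.90946741153187 start 23.636560032093655 0.5963499731615673
brass H,S,V [ 19. 131. 155.] bg [ 16. 108. 161.]
fit [ 638.47 -133.07 -135.58] shift along -2.8 lat -2.5 dyaw 0.00904727936444627 cost 20.38158603938536 start 43.10768743597293 0.6044015029522276
```

Call:
apply_moves(steps=[{"x":0.035,"y":-0.015,"z":0.1,"roll":0,"fingers":-1},{"x":0,"y":0,"z":0.08,"roll":0,"fingers":-1},{"x":0,"y":0,"z":0.08,"roll":0,"fingers":-1},{"x":0,"y":0,"z":0,"roll":0,"fingers":-1},{"x":0,"y":0,"z":0,"roll":0,"fingers":-1}])

```text
clock: 10.4
ee_pos: [641.8, -140.9, 48.2]
ee_rot: [-1.982, -2.437, 0.0]
contact_force: [-0.2, -0.7, -2.6]
grip_width: 0.206
finger_force: 49.3
```

Call:
apply_moves(steps=[{"x":0,"y":0,"z":0.06,"roll":0,"fingers":-1},{"x":0,"y":0,"z":0.03,"roll":0,"fingers":-1},{"x":0,"y":0,"z":0,"roll":0,"fingers":-1},{"x":0,"y":0,"z":0,"roll":0,"fingers":-1},{"x":0,"y":0,"z":0,"roll":0,"fingers":-1}])

```text
clock: 10.9
ee_pos: [642.0, -140.9, 45.0]
ee_rot: [1.982, 2.437, 0.0]
contact_force: [-0.3, 0.3, -2.2]
grip_width: 0.209
finger_force: 49.3
```

Call:
apply_moves(steps=[{"x":0,"y":0,"z":0.04,"roll":0,"fingers":-1},{"x":0,"y":0,"z":0,"roll":0,"fingers":-1},{"x":0,"y":0,"z":0,"roll":0,"fingers":-1},{"x":0,"y":0,"z":0,"roll":0,"fingers":-1}])

```text
clock: 11.3
ee_pos: [642.2, -141.0, 44.0]
ee_rot: [1.982, 2.437, 0.001]
contact_force: [-1.2, 0.1, 2.3]
grip_width: 0.212
finger_force: 49.9
```

The piece touches the floor at 44.0, which matches the 39 mm floor. I release and rise.

Call:
apply_moves(steps=[{"x":0,"y":0,"z":0,"roll":0,"fingers":-0.2},{"x":0,"y":0,"z":0,"roll":0,"fingers":-0.2},{"x":0,"y":0,"z":0,"roll":0,"fingers":-0.2},{"x":0,"y":0,"z":-0.2,"roll":0,"fingers":-0.2},{"x":0,"y":0,"z":-0.6,"roll":0,"fingers":-0.2},{"x":0,"y":0,"z":-1,"roll":0,"fingers":0},{"x":0,"y":0,"z":-0.8,"roll":0,"fingers":0},{"x":0,"y":0,"z":0,"roll":0,"fingers":0},{"x":0,"y":0,"z":0,"roll":0,"fingers":0}])

```text
clock: 12.2
ee_pos: [642.6, -141.1, 149.1]
ee_rot: [1.98, 2.435, 0.002]
contact_force: [-0.2, 0.6, -0.9]
grip_width: 0.498
finger_force: 0.0
```

Run:
```python
from vis import *
s=read_camera('scene')[:,:,::-1];np.save('s5.npy',s)
visfit(s,'tkey',np.array([639.2,-131.9,.2087-np.pi/2]),39)
q=[533.5,364.2,2.656]; g=[q[0]-8*np.cos(q[2]),q[1]-8*np.sin(q[2])]
go(g[0],g[1],130,np.degrees(q[2]))
```

```text
brass H,S,V [ 19. 131. 159.] bg [ 16. 108. 167.]
fit [ 640.87 -130.92 -135.8 ] shift along -0.6 lat 1.8 dyaw 0.0040472640250326375 cost 24.430264727050915 start 31.59028917827168 0.7459870459025627
clock 12.2 tcp [ 641.9 -140.9  147.1] head 101.8 tiltz [-0.  0. -1.] roll units -10.08 shift old axes [12.79  0.08  0.43] new axes [8.09 9.9  0.43] F [ 0.2 -0.1  0.1] w 0.499
```

Call:
apply_moves(steps=[{"x":0.5,"y":0,"z":0,"roll":0,"fingers":0},{"x":0.9,"y":0,"z":0,"roll":0,"fingers":0},{"x":1,"y":0,"z":0,"roll":0,"fingers":0},{"x":1,"y":0,"z":0,"roll":0,"fingers":0},{"x":1,"y":0,"z":0,"roll":0,"fingers":0},{"x":1,"y":0,"z":0,"roll":0,"fingers":0},{"x":1,"y":0,"z":0,"roll":0,"fingers":0},{"x":1,"y":0,"z":0,"roll":0,"fingers":0},{"x":1,"y":0,"z":0,"roll":0,"fingers":0},{"x":1,"y":0,"z":0,"roll":0,"fingers":0},{"x":1,"y":0,"z":0,"roll":0,"fingers":0},{"x":1,"y":0.08,"z":0,"roll":0,"fingers":0}])

```text
clock: 13.45
ee_pos: [550.0, 308.2, 145.5]
ee_rot: [-1.98, -2.437, 0.004]
contact_force: [0.5, 0.1, 0.6]
grip_width: 0.5
finger_force: 0.0
```

Call:
apply_moves(steps=[{"x":0.8,"y":0,"z":0,"roll":0,"fingers":0},{"x":0.55,"y":0,"z":0,"roll":0,"fingers":0},{"x":0,"y":0,"z":0,"roll":-1,"fingers":0},{"x":0,"y":0,"z":0,"roll":-1,"fingers":0},{"x":0,"y":0,"z":0,"roll":-1,"fingers":0},{"x":0,"y":0,"z":0,"roll":-1,"fingers":0},{"x":0,"y":0,"z":0,"roll":-1,"fingers":0},{"x":0,"y":0,"z":0,"roll":-1,"fingers":0},{"x":0,"y":0,"z":0,"roll":-1,"fingers":0},{"x":0,"y":0,"z":0,"roll":-1,"fingers":0},{"x":0,"y":0,"z":0,"roll":-1,"fingers":0},{"x":0,"y":0,"z":0,"roll":-1,"fingers":0}])

```text
clock: 14.65
ee_pos: [539.6, 359.4, 145.1]
ee_rot: [-0.759, -3.046, 0.003]
contact_force: [-0.6, 0.8, -0.4]
grip_width: 0.499
finger_force: 0.0
```

Run:
```python
from nest import *
q=[533.5,364.2,2.656]; g=[q[0]-8*np.cos(q[2]),q[1]-8*np.sin(q[2])]
go(g[0],g[1],3,np.degrees(q[2]))
t=read_camera('top')[:,:,::-1];s=read_camera('scene')[:,:,::-1];np.save('t6.npy',t)
r=lambda i:cv2.resize(i,(390,390),interpolation=cv2.INTER_CUBIC)
cv2.imwrite('pics/v9.png',np.hstack([r(t[185:315,315:445]),r(s[220:350,175:305]) ]))
for q0 in([641,-134.3,-1.366],): print('T in top',fit({'top':t},'tkey',np.array(q0),39),'nest in top (641.3,-135.0,-1.367)')
```

```text
clock 14.7 tcp [539.6 359.4 145.1] head 152.0 tiltz [-0.003 -0.001 -1.   ] roll units -0.04 shift old axes [-0.02  0.05  3.55] new axes [-0.02  0.05  3.55] F [-0.6  0.8 -0.4] w 0.499
T in top (array([ 644.64619851, -136.18888098,   -1.3695251 ]), 39, np.float64(112.0077263055337)) nest in top (641.3,-135.0,-1.367)
```

View pics/v9.png

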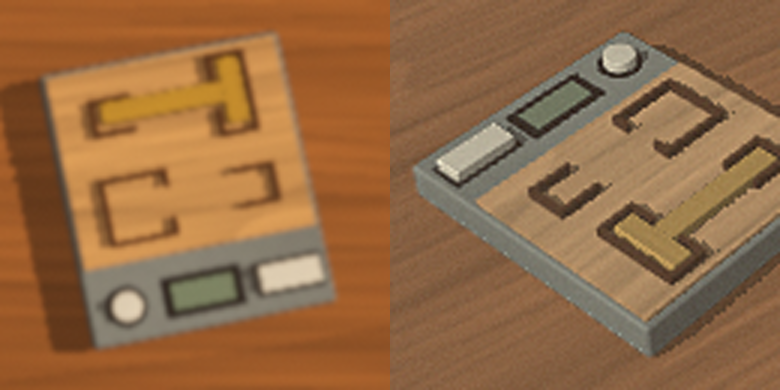

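Both views show the T-key flat inside its compartment: crossbar at (232,90) left and (655,245) right, with walls visible all round. Now I grip the opener.

Call:
apply_moves(squeeze=50, steps=[{"x":-0.02,"y":0.03,"z":1,"roll":-0.03,"fingers":0},{"x":0,"y":0,"z":1,"roll":0,"fingers":0},{"x":0,"y":0,"z":0.8,"roll":0,"fingers":0},{"x":0,"y":0,"z":0.5,"roll":0,"fingers":0},{"x":0,"y":0,"z":0.2,"roll":0,"fingers":0},{"x":0,"y":0,"z":0,"roll":0,"fingers":0},{"x":0,"y":0,"z":0,"roll":0,"fingers":-1},{"x":0,"y":0,"z":0,"roll":0,"fingers":-1},{"x":0,"y":0,"z":0,"roll":0,"fingers":-1},{"x":0,"y":0,"z":0,"roll":0,"fingers":-1},{"x":0,"y":0,"z":0,"roll":0,"fingers":-1}])

```text
clock: 15.85
ee_pos: [543.3, 360.4, 9.4]
ee_rot: [0.762, 3.046, 0.004]
contact_force: [-0.4, -0.0, 6.2]
grip_width: 0.2
finger_force: 50.9
```

```bash
python3 -c "
from h import *
go(540,360,100,101.75)"
```

```text
clock 15.8 tcp [543.3 360.4   9.4] head 151.9 tiltz [ 0.003  0.002 -1.   ] roll units 10.03 shift old axes [ 0.06 -0.04 -2.27] new axes [ 0.01 -0.08 -2.27] F [-0.4 -0.   6.2] w 0.200
```

The grip sits higher (9.4) and narrower than expected, so I'll look before lifting.

Run:
```python
from vis import *
s=read_camera('scene')[:,:,::-1]; s0=np.load('s.npy'); np.save('s7.npy',s)
q=np.array([529.9,367.3,2.6637])
visfit(s0,'opener',q,0); visfit(s,'opener',q,0); visfit(s,'opener',q,4)
r=lambda i:cv2.resize(i[150:250,360:460],(390,390),interpolation=cv2.INTER_CUBIC)
cv2.imwrite('pics/v10.png',np.hstack([r(s0),r(s)]))
```

```text
brass H,S,V [ 19. 134. 159.] bg [ 13. 132. 132.]
fit [531.54 367.11 265.7 ] shift along -1.5 lat -0.6 dyaw -0.006678795026482387 cost 7.987784541871482 start 10.677791330781726 1.0
brass H,S,V [ 19. 133. 160.] bg [ 13. 131. 133.]
fit [530.76 368.94 266.15] shift along -0.0 lat -1.9 dyaw -0.0022009027570240036 cost 4.126991514494368 start 8.759645894279922 0.6691729323308271
brass H,S,V [ 19. 133. 160.] bg [ 13. 131. 133.]
fit [534.34 364.63 265.98] shift along -5.2 lat 0.3 dyaw -0.003928621034112734 cost 4.261782646331204 start 10.269221852848112 0.6478696741854637
```

View pics/v10.png

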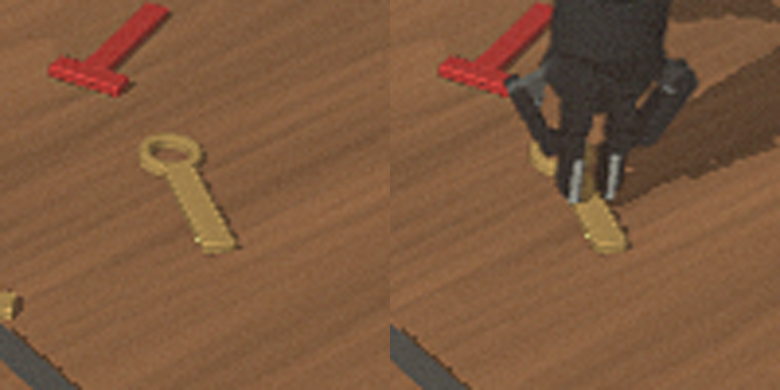

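Call:
apply_moves(steps=[{"x":0,"y":0,"z":0,"roll":0,"fingers":0},{"x":0,"y":0,"z":0,"roll":0,"fingers":0},{"x":0,"y":0,"z":0,"roll":0,"fingers":0},{"x":0,"y":0,"z":0,"roll":0,"fingers":0}])

```text
clock: 16.3
ee_pos: [542.2, 359.6, 6.8]
ee_rot: [-0.762, -3.047, 0.001]
contact_force: [-0.1, 0.8, -0.7]
grip_width: 0.505
finger_force: 0.0
```

Run:
```python
from vis import *
go(540.6,360.5,5,152.1)
s=read_camera('scene')[:,:,::-1]; q=np.array([530.8,368.9,2.6615]); visfit(s,'opener',q,0)
p=np.array(get_state()['ee_pos']);print(proj('scene',[[543.3,360.4,9.4],p]))
print(proj('scene',W(np.array([[-20,11],[-20,-11],[-8,11],[-8,-11],[4,11],[4,-11.]]),10,q)))
```

```text
clock 16.3 tcp [542.2 359.6   6.8] head 151.9 tiltz [-0.001 -0.    -1.   ] roll units -0.04 shift old axes [0.05 0.   0.05] new axes [0.05 0.   0.05] F [-0.1  0.8 -0.7] w 0.505
brass H,S,V [ 19. 132. 155.] bg [ 13. 132. 134.]
fit [530.77 368.58 266.5 ] shift along -0.1 lat 0.3 dyaw 0.00349954112772366 cost 5.218115152666121 start 5.408780803981791 0.649749373433584
[[409.64805989 199.93159312]
 [409.06796439 200.63087845]]
[[406.96026769 201.11619299]
 [414.74030954 200.30586196]
 [405.6443951  198.65423352]
 [413.37804863 197.85325371]
 [404.34502945 196.22264505]
 [412.03286849 195.43085915]]
```

Call:
apply_moves(steps=[{"x":0.05,"y":0.02,"z":0.08,"roll":0,"fingers":0},{"x":0,"y":0,"z":0,"roll":0,"fingers":0},{"x":0,"y":0,"z":0,"roll":0,"fingers":0},{"x":0,"y":0,"z":0,"roll":0,"fingers":-0.4},{"x":0,"y":0,"z":0,"roll":0,"fingers":-0.4},{"x":0,"y":0,"z":0,"roll":0,"fingers":-0.4}])

```text
clock: 16.95
ee_pos: [541.1, 361.4, 4.2]
ee_rot: [0.762, 3.048, 0.0]
contact_force: [0.5, 0.2, 1.2]
grip_width: 0.301
finger_force: 0.0
```

Call:
apply_moves(steps=[{"x":0,"y":0,"z":0,"roll":0,"fingers":-1},{"x":0,"y":0,"z":0,"roll":0,"fingers":-1},{"x":0,"y":0,"z":0,"roll":0,"fingers":-1},{"x":0,"y":0,"z":0,"roll":0,"fingers":-1}])

```text
clock: 17.35
ee_pos: [541.2, 361.5, 4.5]
ee_rot: [0.762, 3.047, 0.001]
contact_force: [-0.1, 0.5, 2.4]
grip_width: 0.235
finger_force: 49.5
```

A proper grip now: 0.235, z 4.5. I lift and turn.

Call:
apply_moves(steps=[{"x":0,"y":0,"z":-0.2,"roll":0,"fingers":-1},{"x":0,"y":0,"z":-0.5,"roll":0,"fingers":-1},{"x":0,"y":0,"z":-0.8,"roll":0,"fingers":-1},{"x":0,"y":0,"z":-0.8,"roll":0,"fingers":-1},{"x":0,"y":0,"z":-0.5,"roll":1,"fingers":-1},{"x":0,"y":0,"z":0,"roll":1,"fingers":-1},{"x":0,"y":0,"z":0,"roll":1,"fingers":-1},{"x":0,"y":0,"z":0,"roll":1,"fingers":-1},{"x":0,"y":0,"z":0,"roll":1,"fingers":-1},{"x":0,"y":0,"z":0,"roll":1,"fingers":-1},{"x":0,"y":0,"z":0,"roll":1,"fingers":-1},{"x":0,"y":0,"z":0,"roll":1,"fingers":-1}])

```text
clock: 18.55
ee_pos: [540.6, 361.0, 115.4]
ee_rot: [-1.763, -2.599, 0.003]
contact_force: [-0.2, -0.5, -3.5]
grip_width: 0.235
finger_force: 49.2
```

Call:
apply_moves(steps=[{"x":0,"y":0,"z":0,"roll":1,"fingers":-1},{"x":0,"y":0,"z":0,"roll":1.0,"fingers":-1},{"x":0,"y":0,"z":0,"roll":0,"fingers":-1},{"x":0,"y":0,"z":0,"roll":0,"fingers":-1}])

```text
clock: 18.95
ee_pos: [540.8, 361.2, 115.6]
ee_rot: [-1.976, -2.442, 0.002]
contact_force: [0.8, 1.0, -3.3]
grip_width: 0.237
finger_force: 49.2
```

Run:
```python
from h import *
h=np.radians(101.75); x,y=556.1-8.5*np.cos(h),-151.7-8.5*np.sin(h); print(x,y)
go(x,y,115,101.75)
```

```text
557.8309548846916 -160.02188651611894
clock 18.9 tcp [540.8 361.2 115.6] head 102.0 tiltz [-0.001 -0.001 -1.   ] roll units 0.06 shift old axes [-12.83  -2.3    0.02] new axes [-12.84  -2.24   0.02] F [ 0.8  1.  -3.3] w 0.237
```

Call:
apply_moves(steps=[{"x":-0.4,"y":-0.07,"z":0,"roll":0.06,"fingers":-1},{"x":-0.8,"y":-0.14,"z":0,"roll":0,"fingers":-1},{"x":-0.9,"y":-0.16,"z":0,"roll":0,"fingers":-1},{"x":-0.9,"y":-0.16,"z":0,"roll":0,"fingers":-1},{"x":-0.9,"y":-0.16,"z":0,"roll":0,"fingers":-1},{"x":-0.9,"y":-0.16,"z":0,"roll":0,"fingers":-1},{"x":-0.9,"y":-0.16,"z":0,"roll":0,"fingers":-1},{"x":-0.9,"y":-0.16,"z":0,"roll":0,"fingers":-1},{"x":-0.9,"y":-0.16,"z":0,"roll":0,"fingers":-1},{"x":-0.9,"y":-0.16,"z":0,"roll":0,"fingers":-1},{"x":-0.9,"y":-0.16,"z":0,"roll":0,"fingers":-1},{"x":-0.9,"y":-0.16,"z":0,"roll":0,"fingers":-1}])

```text
clock: 20.15
ee_pos: [551.6, -55.1, 116.2]
ee_rot: [1.984, 2.435, -0.0]
contact_force: [0.0, -0.8, -2.4]
grip_width: 0.234
finger_force: 49.3
```

Call:
apply_moves(steps=[{"x":-0.9,"y":-0.16,"z":0,"roll":0,"fingers":-1},{"x":-0.9,"y":-0.16,"z":0,"roll":0,"fingers":-1},{"x":-0.6,"y":-0.1,"z":0.2,"roll":0,"fingers":-1},{"x":-0.24,"y":-0.03,"z":0.4,"roll":0,"fingers":-1},{"x":0,"y":0,"z":0.4,"roll":0,"fingers":-1},{"x":0,"y":0,"z":0.3,"roll":0,"fingers":-1},{"x":0,"y":0,"z":0,"roll":0,"fingers":-1},{"x":0,"y":0,"z":0,"roll":0,"fingers":-1},{"x":0,"y":0,"z":0,"roll":0,"fingers":-1}])

```text
clock: 21.05
ee_pos: [556.5, -159.2, 65.0]
ee_rot: [1.983, 2.435, 0.001]
contact_force: [-0.5, -1.1, -1.9]
grip_width: 0.235
finger_force: 49.3
```

Run:
```python
from vis import *
go(557.8,-160,46,101.75)
s=read_camera('scene')[:,:,::-1];np.save('s8.npy',s); st=get_state();p=np.array(st['ee_pos']);R=Ro.from_rotvec(st['ee_rot']).as_matrix();h=np.arctan2(R[1,0],R[0,0])
q=np.array([p[0]+8.5*np.cos(h),p[1]+8.5*np.sin(h),h]);print('robot says',q)
visfit(s,'opener',q,p[2]-4.5)
```

```text
clock 21.1 tcp [ 556.5 -159.2   65. ] head 101.7 tiltz [ 0.001 -0.    -1.   ] roll units -0.01 shift old axes [-0.03  0.03  0.48] new axes [-0.03  0.03  0.48] F [-0.5 -1.1 -1.9] w 0.235
robot says [ 554.89003643 -151.06920424    1.77458365]
brass H,S,V [ 19. 130. 155.] bg [ 16. 108. 162.]
fit [ 554.36 -149.06  179.2 ] shift along 2.1 lat 0.1 dyaw 0.017431797554382067 cost 54.45411167113448 start 58.66495901084815 0.5025641025641026
```

Call:
apply_moves(steps=[{"x":-0.015,"y":0.035,"z":0.15,"roll":0,"fingers":-1},{"x":0,"y":0,"z":0.15,"roll":0,"fingers":-1},{"x":0,"y":0,"z":0.1,"roll":0,"fingers":-1},{"x":0,"y":0,"z":0.02,"roll":0,"fingers":-1},{"x":0,"y":0,"z":0,"roll":0,"fingers":-1},{"x":0,"y":0,"z":0,"roll":0,"fingers":-1}])

```text
clock: 21.7
ee_pos: [557.5, -160.3, 47.4]
ee_rot: [1.985, 2.434, 0.0]
contact_force: [0.3, 0.2, -3.0]
grip_width: 0.236
finger_force: 49.3
```

Below the wall tops (bottom ≈ 42.9) with no contact, so I continue to the floor.

Call:
apply_moves(steps=[{"x":0,"y":0,"z":0.06,"roll":0,"fingers":-1},{"x":0,"y":0,"z":0.03,"roll":0,"fingers":-1},{"x":0,"y":0,"z":0.02,"roll":0,"fingers":-1},{"x":0,"y":0,"z":0,"roll":0,"fingers":-1},{"x":0,"y":0,"z":0,"roll":0,"fingers":-1}])

```text
clock: 22.2
ee_pos: [557.5, -160.3, 43.4]
ee_rot: [1.985, 2.434, 0.0]
contact_force: [-2.4, 0.4, 0.9]
grip_width: 0.234
finger_force: 49.8
```

Call:
apply_moves(steps=[{"x":0,"y":0,"z":0,"roll":0,"fingers":-0.2},{"x":0,"y":0,"z":0,"roll":0,"fingers":-0.2},{"x":0,"y":0,"z":0,"roll":0,"fingers":-0.2},{"x":0,"y":0,"z":-0.2,"roll":0,"fingers":-0.2},{"x":0,"y":0,"z":-0.6,"roll":0,"fingers":-0.2},{"x":0,"y":0,"z":-1,"roll":0,"fingers":-0.2},{"x":0,"y":0,"z":-0.8,"roll":0,"fingers":-0.2},{"x":0,"y":0,"z":0,"roll":0,"fingers":-1},{"x":0,"y":0,"z":0,"roll":0,"fingers":-1}])

```text
clock: 23.1
ee_pos: [558.0, -160.4, 148.5]
ee_rot: [1.984, 2.433, 0.002]
contact_force: [-0.2, 0.2, 0.3]
grip_width: 0.068
finger_force: 0.0
```

Run:
```python
from vis import *
s=read_camera('scene')[:,:,::-1];np.save('s9.npy',s)
visfit(s,'opener',np.array([556.1,-149.5,.2087+np.pi/2]),39);visfit(s,'tkey',np.array([639.2,-131.9,.2087-np.pi/2]),39)
# record key: top fit and zero-press reference
s0=np.load('s.npy');t0=np.load('t.npy')
for n,xy in(('zero',(461.4,-96)),('rec',(491,-238))):
    for c,im in(('top',t0),('scene',s0)):
        u=proj(c,[[*xy,46]])[0].round().astype(int); r=im[u[1]-12:u[1]+13,u[0]-14:u[0]+15].astype(int)
        m=((r.min(2)>150)&(r.max(2)-r.min(2)<50)).astype(np.uint8)
        k,l,stt,ce=cv2.connectedComponentsWithStats(m); i=1+np.argmax(stt[1:,4]); cen=ce[i]+[u[0]-14,u[1]-12]
        print(n,c,stt[i],cen,onz(c,[cen],46).round(1))
go(491,-238,80)
```

```text
brass H,S,V [ 19. 131. 159.] bg [ 16. 109. 168.]
fit [ 556.01 -149.48  180.49] shift along 0.0 lat 0.1 dyaw 0.02544777454947056 cost 171.84779739230834 start 174.03002562506776 0.6454081632653061
brass H,S,V [ 19. 131. 159.] bg [ 16. 109. 167.]
fit [ 640.72 -130.93 -135.11] shift along -0.6 lat 1.7 dyaw 0.010982409051185416 cost 187.57951456787728 start 195.58510613216646 0.7504928189242467
zero top [10  8  9  9 66] [357.06060606 286.84848485] [[460.7 -95.6  46. ]]
zero scene [ 9  9 10  9 70] [250.22857143 238.51428571] [[462.1 -97.7  46. ]]
rec top [  5   7  21  11 154] [411.53246753 275.66233766] [[ 491.3 -239.6   46. ]]
rec scene [  2   4  25  19 160] [202.3 269.6] [[ 491.5 -241.    46. ]]
clock 23.1 tcp [ 557.3 -160.2  146.7] head 101.6 tiltz [-0.  0. -1.] roll units 0.00 shift old axes [-1.57 -2.02  1.67] new axes [-1.57 -2.02  1.67] F [-0.  -0.3 -1.3] w 0.004
```

Call:
apply_moves(steps=[{"x":-0.3,"y":-0.4,"z":0,"roll":0,"fingers":-1},{"x":-0.5,"y":-0.6,"z":0.2,"roll":0,"fingers":-1},{"x":-0.5,"y":-0.6,"z":0.4,"roll":0,"fingers":-1},{"x":-0.31,"y":-0.43,"z":0.5,"roll":0,"fingers":-1},{"x":0,"y":0,"z":0.5,"roll":0,"fingers":-1},{"x":0,"y":0,"z":0.2,"roll":0,"fingers":-1},{"x":0,"y":0,"z":0,"roll":0,"fingers":-1},{"x":0,"y":0,"z":0,"roll":0,"fingers":-1}])

```text
clock: 23.95
ee_pos: [491.1, -239.3, 75.0]
ee_rot: [-1.984, -2.435, -0.0]
contact_force: [-0.3, -0.2, 0.6]
grip_width: 0.003
finger_force: 0.0
```

```bash
python3 -c "
from vis import *
go(491.3,-239.8,38)
t=read_camera('top')[:,:,::-1]
print(fit({'top':t},'opener',np.array([557.5,-152,1.775]),39),'nest 558.1 -152.2 1.774')
s=read_camera('scene')[:,:,::-1]
print(fit({'scene':s},'opener',np.array([556,-149.5,1.78]),39),'nest 556 -149.5 1.779')
print(fit({'scene':s},'tkey',np.array([639,-132,-1.362]),39),'nest 639.2 -131.9 -1.362')
"
```

```text
clock 23.9 tcp [ 491.1 -239.3   75. ] head 101.6 tiltz [-0.  0. -1.] roll units 0.00 shift old axes [-0.01  0.    0.92] new axes [-0.01  0.    0.92] F [-0.3 -0.2  0.6] w 0.003
(array([ 558.72739476, -152.88999863,    1.78094386]), 39, np.float64(161.6039873281745)) nest 558.1 -152.2 1.774
(array([ 549.19069175, -150.31539475,    1.73093733]), 39, np.float64(732.0127878150289)) nest 556 -149.5 1.779
(array([ 640.22178544, -132.66533358,   -1.36090849]), 39, np.float64(259.72584921168027)) nest 639.2 -131.9 -1.362
```

Both pieces sit in their nests within 1–2 mm. Now I press the bar key.

Call:
apply_moves(steps=[{"x":0,"y":0,"z":0.4,"roll":0,"fingers":-1},{"x":0,"y":0,"z":0.3,"roll":0,"fingers":-1},{"x":0,"y":0,"z":0.15,"roll":0,"fingers":-1},{"x":0,"y":0,"z":0.08,"roll":0,"fingers":-1},{"x":0,"y":0,"z":0.02,"roll":0,"fingers":-1},{"x":0,"y":0,"z":0,"roll":0,"fingers":-1},{"x":0,"y":0,"z":0,"roll":0,"fingers":-1}])

```text
clock: 24.75
ee_pos: [490.8, -239.3, 39.8]
ee_rot: [1.985, 2.435, 0.0]
contact_force: [-8.8, 4.9, 18.6]
grip_width: 0.0
finger_force: 9.3
```

Fully down (39.8 mm, 18.6 N). I hold briefly, let it up and move clear.

Call:
apply_moves(steps=[{"x":0,"y":0,"z":0,"roll":0,"fingers":-1},{"x":0,"y":0,"z":0,"roll":0,"fingers":-1},{"x":0,"y":0,"z":-0.4,"roll":0,"fingers":-1},{"x":0,"y":0,"z":-0.8,"roll":0,"fingers":-1},{"x":0,"y":0,"z":-1,"roll":0,"fingers":-1},{"x":-0.5,"y":0,"z":-0.8,"roll":0,"fingers":-1},{"x":-0.8,"y":0,"z":0,"roll":0,"fingers":-1},{"x":-0.8,"y":0,"z":0,"roll":0,"fingers":-1},{"x":-0.8,"y":0,"z":0,"roll":0,"fingers":-1},{"x":0,"y":0,"z":0,"roll":0,"fingers":-1},{"x":0,"y":0,"z":0,"roll":0,"fingers":-1}])

```text
clock: 25.85
ee_pos: [513.8, -353.4, 155.7]
ee_rot: [-1.985, -2.432, -0.0]
contact_force: [-0.6, 0.9, 0.8]
grip_width: -0.002
finger_force: 0.0
```

```bash
python3 -c "
from vis import *
t=read_camera('top')[:,:,::-1]
print(fit({'top':t},'opener',np.array([557.5,-152,1.775]),39),'nest 558.1 -152.2')
print(fit({'top':t},'tkey',np.array([641,-134,-1.366]),39),'nest 641.3 -135')
s=get_state();print(s['clock'],s['ee_pos'],s['contact_force'])
print(job_done())"
```

```text
(array([ 559.50070208, -153.45599945,    1.7748979 ]), 39, np.float64(399.6589742645594)) nest 558.1 -152.2
(array([ 644.59251104, -136.10132159,   -1.36842629]), 39, np.float64(97.50834484835856)) nest 641.3 -135
25.9 [ 513.98470692 -352.78115424  156.13465869] [-0.25421476  0.41754614 -0.50562394]
the job is handed in; nothing more can be done
None
```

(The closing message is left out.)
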